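Clamp a grooved block in the swing-arm drill jig

ROBOT

A 6-joint arm with a two-finger parallel gripper is mounted at the origin on a cart in front of the work surface, level with it; the furniture and walls round the work are solid. World frame = base frame: x ahead of the robot, y to its left, z up, the work surface at z = 0. Lengths are in mm, angles in rad, forces in N, time in s.
With the tool pointing down it reaches from about 225 to 875 mm from the base axis. Payload 3.4 kg.
Tool frame: the origin (TCP) lies midway between the tips of the shut fingers; the grasp point (between the pads) lies robot.hold_point_z behind it (robot.hold_point_z is the distance from the TCP to the grasp point, in mm); x points along the fingers, z is the direction in which the jaws open and shut, and the axes are right-handed (so a half turn about x gives the same grasp; the last joint's range is limited). The gripper opens to 85 mm and grips with 20 to 120 N. Pads are 22 mm wide; open, the fingers measure 114 mm over their backs; the gripper's body (76 mm by 85 mm) begins 54 mm behind the grasp point. The pads swing forward as they close: fully open they stand 13 mm farther back than shut.
Start: joints at [-1.275, 0.276, 1.505, -0, 1.361, -0.121], TCP at [232.784, -525.808, 231.328] pointing down, gripper open.
Joint ranges: [-2.89, 2.89], [-0.75, 2.08], [0.22, 2.7], [-1.18, 4.32], [0.11, 2.71], [-2.7, 2.7]. Speed limits (rad/s): [2.57, 2.57, 3.14, 3.14, 3.14, 3.14].

INTERFACE

Orientations are given as a 3x3 rotation matrix whose columns are the frame's x, y, z axes.
In Python, from station import robot gives the robot as it stands.
- The arm moves only by the shell command python3 -m inch 'ROWS' [OPENING] [FORCE]. ROWS is a JSON object of lists of equal length, an entry for each row: "dp": the shift along the tool's x, y, z as a fraction of full scale, a list of three; "turn": the turn, a rotation vector about the tool's x, y, z as a fraction of full scale, a list of three. In form: {"dp": [[x, y, z], ...], "turn": [[rx, ry, rz], ...]}. A call has 1 to 10 rows; each row shifts and turns the commanded pose from where the row before left it, along the tool's axes as they then stand; what a row does not reach is not made up. Full scale, the value 1, is 3 cm for a shift and 4 degrees for a turn. A row lasts 1/12 s, in which the tool goes at most 41.7 mm and 7.16 degrees, less where a joint would pass 70% of its speed; a pose out of reach is approached as far as the arm can. A call with a number of a shift or a turn outside -1 to 1 is refused whole. A call with a gripper value outside its range is refused whole. OPENING is the opening in per cent of the stroke, from 0 (shut) to 100 (fully open), set as the call begins (- or left out, the last holds). The fingers move at their own pace and stop on an object; FORCE is the grip in N (left out, the last holds). Time passes only in rows, so rows that do not move let the fingers close. It gives the time, the measured TCP pose, the force and the opening at its end, in the units of the state.
- robot.get_obs(): the state, without advancing time (a new reading comes with each control period).
- robot.camera(name): name is "side" or "top"; returns the picture (420x560x3 uint8, blue, green, red); there is no depth.
- robot.camera_model(name): a dict with "mtx" (3x3 intrinsics, pixels), "world_from_camera" (4x4, takes a point from camera to world coordinates). Camera axes: x right, y down, z forward; pixel columns grow to the right and rows downward; lengths in mm; the calibration is good to about 2 mm. A picture is of the moment at which its call begins. camera_model takes no time and is no camera call.
- robot.close_job(): hands the job in, once; it reports no verdict.
The state is a dict: "time_s": time; "q": joint angles; "qd": joint speeds; "joint_torque": joint torques, N m; "tool_pos": TCP position; "ee_rot": TCP orientation; "ft_force": force on the tool from outside, world axes, zero at the start; "moment": the same for the moment, N m; "grip_width": opening from 0.0 (shut) to 1.0 (fully open).
Only numpy, scipy, OpenCV 4.12 (cv2) and the standard library are available. Lean on these libraries where they do the work, as an engineer would, in place of code of your own. Each camera call takes 0.05 s, during which the arm holds its last target. There are 200 camera calls.

TASK

The pine block must be held in the drill jig for drilling: lay it over with its groove facing down, and set it on the jig with the groove over the metal rib and its end against the steel stop. Then swing the black-handled arm with the drill bush round, up over its cam, until it drops into the low notch with the bush down on the block, and let go. Leave the tape measure, pencil, black tape and spanner where they lie.

Things in the scene. Friction and masses are not known exactly. Their poses are not given: they have to be found in the camera images.
- block_center (a point): centre of the loose pine block, 40 (own x) x 64 (y) x 46 mm (z), about 0.07 kg. A groove 18 mm wide, 9 mm deep runs its whole length along y in the middle of the +x face; the -x face is plain with a pencilled cross. It starts on its side (own z up), the groove facing left as the robot sees it, and must end groove down (own x down), cross up. Its ends are alike
- jig: drill jig fixed to the bench: plywood base 15 mm thick, underside on the bench. Origin on the bench top under the nest's centre; base from x = -52 to +122, y = -60 to +60 mm. A steel stop, 44 mm wide, 24 mm high, stands on the base with its face at x = +32 mm. The block, seated and touching the stop, has its centre at x = 0, y = 0, z = 35 mm in this frame, its length along x
- post (a point): point on the vertical axis of the arm's post, at x = +78, y = 0 mm of the jig, on the base's top (z = 15 mm). Axes as the jig's. The post, spring and nut reach z = 121 mm; a cam collar of 34 mm radius round its foot reaches z = 62 mm
- handle (a point): centre of the arm's upright black handle knob, 21 mm diameter, 117 mm from the post's axis; the knob reaches from 24 mm below to 20 mm above this point. The arm's steel bar, 20 to 26 mm wide, its top 32 mm below this point, runs from here to the post. The point lies 104 mm above the bench with the arm low and rises 10 mm over the cam
- bush (a point): centre of the underside of the brass drill bush under the arm, 21 mm diameter, 78 mm from the post's axis on the line to the handle
- swing_arm (a joint): swing of the arm about the post, rad. 0: arm to the jig's +y (aside); grows counter-clockwise seen from above; pi/2: arm to the jig's -x, bush over the nest's centre. Low up to 0.35, climbs the cam by 10 mm from 0.35 to 1.25, drops into the notch past about 1.54, wall at 1.59. A sideways push of 1 to 3 N on the handle moves it; it lifts and drops by itself between loose fingers
- swing_lift (a joint): height of the arm, m: 0 as parked, +0.010 on top of the cam, about +0.001 when dropped in the notch and resting on the seated block (about -0.0025 with no block). Spring and weight press it down with 14 to 18 N
- tape_measure: yellow tape measure, 81 x 111 x 34 mm, lying on the bench, bystander. Origin at the centre of its underside
- pencil: red flat carpenter pencil, 172 mm long along its y axis, 7 mm thick, lying on the bench, bystander. Origin at the centre of its underside
- black_tape: roll of black tape, 58 mm diameter, 19 mm high, lying on the bench, bystander. Origin at the centre of its underside
- nest (a point): centre of the nest on the base's top, 15 mm above the bench, axes as the jig's. An aluminium rib 14 mm wide, 8 mm high, 58 mm long with bevelled top edges runs along x, centred here; the block's groove fits over it with 2 mm play to either side
- spanner: steel combination spanner, 204 mm long along its y axis, 10 mm thick, lying on the bench, bystander. Origin at the centre of its underside
There are look-alikes about, which are no part of the job. Leave any orange or purple look-alike of the part that bears block_center alone.

How it is judged (in metres and radians):
On the way:
1. the block lies groove down on the rib, with the arm still swung clear of it (angle between block_center's own x axis and vertical above 3.08 rad and z of block_center in the frame of jig below 0.0375 m and x of block_center in the frame of jig between -0.02 and 0.004 m and y of block_center in the frame of jig between -0.004 and 0.004 m and value of joint swing_arm below 1 rad), for 0.2 s.
At the end, for the whole second after the job is handed in: The block lies groove down over the rib, flat on the base (within 2.5 mm) and square on it, its end within 4 mm of the stop, and the arm has dropped into the notch (swing above 1.5 rad, height below 4 mm) with its bush pressing on the block; everything is at rest (angle between block_center's own x axis and vertical above 3.08 rad and z of block_center in the frame of jig between 0.032 and 0.0375 m and x of block_center in the frame of jig between -0.004 and 0.004 m and y of block_center in the frame of jig between -0.004 and 0.004 m and angle between the y axis of block_center and the x axis of jig, either way round below 0.09 rad and value of joint swing_arm above 1.5 rad and value of joint swing_lift below 0.004 m and contact force between swing_arm and block above 2 N and linear speed of block below 0.02 m/s); the robot touches nothing.
It fails at once if a bystander (tape measure, pencil, black tape, spanner) is shifted by more than 3 cm (distance of any of tape_measure, pencil, black_tape, spanner from where it was at the start of the episode above 0.03 m).
It also fails if it takes over 70 s, if anything falls off the work surface, if the arm or the gripper's body presses on something with over 40 N, if the wrist force passes 120 N, or if a joint passes its speed limit or range.

## Working session

There is one attempt and no reset: what is moved stays moved. The work goes in short steps, Python scripts to look and compute and a shell command to move; the robot and the scene stay as the last step left them, time stands still between calls to the robot, and variables do not carry over. Pictures are saved under pics/ and viewed, on a budget of 10 in all, crops included, one or two more only if the job needs it, and the job is handed in when it is done.

```bash
mkdir -p pics; ls; python3 - <<'E'
from station import robot
import cv2,numpy as np
for n in("top","side"):
    cv2.imwrite(f"pics/{n}0.png",robot.camera(n)); m=robot.camera_model(n); print(n,np.round(m["mtx"],1).tolist(),np.round(m["world_from_camera"],3).tolist())
o=robot.get_obs();print(o,robot.hold_point_z)
E
```

```text
pics
top [[403.4, 0.0, 278.7], [0.0, 403.4, 210.0], [0.0, 0.0, 1.0]] [[-0.007, -0.998, 0.07, 469.706], [-1.0, 0.007, 0.003, 96.572], [-0.004, -0.07, -0.998, 1102.754], [0.0, 0.0, 0.0, 1.0]]
side [[471.6, 0.0, 280.0], [0.0, 471.6, 211.7], [0.0, 0.0, 1.0]] [[0.378, -0.398, 0.836, -490.632], [-0.926, -0.172, 0.337, -322.531], [0.009, -0.901, -0.434, 617.448], [0.0, 0.0, 0.0, 1.0]]
{'time_s': 0.1, 'q': array([-1.27498697e+00,  2.76569680e-01,  1.50601155e+00,  1.30261069e-05,
        1.36068641e+00, -1.21012250e-01]), 'qd': array([ 0.00024926, -0.00244816, -0.00183629, -0.00035002, -0.00036049,
        0.00152355]), 'joint_torque': array([ 1.06309664e-03, -4.17699730e+01, -2.46405065e+01, -2.45031079e-04,
        5.82926965e-03, -1.09450292e-05]), 'tool_pos': array([ 232.64905571, -525.32493451,  230.5025751 ]), 'ee_rot': array([[-4.76094083e-04,  9.14381503e-01,  4.04853356e-01],
       [ 1.60594362e-03,  4.04853579e-01, -9.14380118e-01],
       [-9.99998597e-01,  2.14840702e-04, -1.66119354e-03]]), 'ft_force': array([ 0.14822515,  0.77275529, -0.67034115]), 'moment': array([ 0.01950552,  0.05637313, -0.00676692]), 'grip_width': 0.9971253435522787} 18.700000000000003
```

View pics/top0.png

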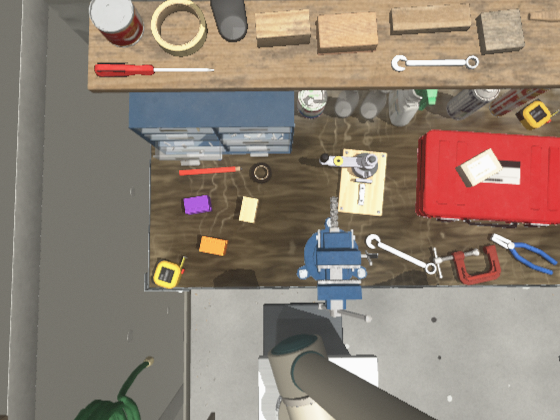

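View pics/side0.png

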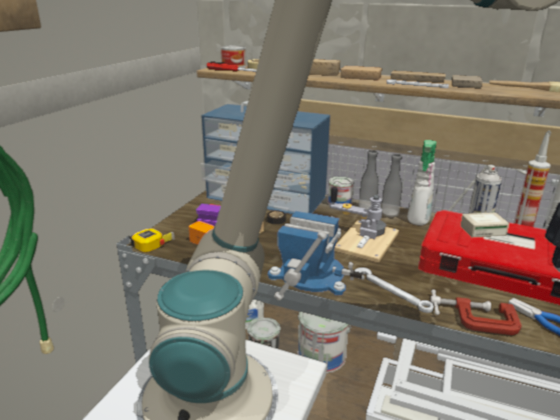

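The top view shows the block at about (248,209), the jig at (362,182) with its arm to the left, and the handle near (325,159). In the side view the robot hides the block. Next I'll measure with masks on the known height planes.

```bash
cat > h.py <<'E'
import cv2,numpy as np
from station import robot
def ray(n,uv):
    m=robot.camera_model(n);T=np.array(m["world_from_camera"]);uv=np.atleast_2d(uv).astype(float)
    d=np.c_[uv,np.ones(len(uv))]@np.linalg.inv(m["mtx"]).T@T[:3,:3].T
    return T[:3,3],d
def plane(n,uv,z):
    c,d=ray(n,uv);return c+d*((z-c[2])/d[:,2])[:,None]
def pix(n,p):
    m=robot.camera_model(n);T=np.linalg.inv(np.array(m["world_from_camera"]));q=np.atleast_2d(p)@T[:3,:3].T+T[:3,3]
    q=q@np.array(m["mtx"]).T;return q[:,:2]/q[:,2:]
def rect(n,mask,z,name):
    cs,_=cv2.findContours(mask,cv2.RETR_EXTERNAL,cv2.CHAIN_APPROX_NONE)
    c=max(cs,key=cv2.contourArea)
    P=plane(n,c[:,0],z)[:,:2].astype(np.float32);r=cv2.minAreaRect(P);print(name,np.round(r[0],1),np.round(r[1],1),round(r[2],1),"box",np.round(cv2.boxPoints(r)).tolist());return r
def win(mask,x0,x1,y0,y1):
    o=np.zeros_like(mask);o[y0:y1,x0:x1]=mask[y0:y1,x0:x1];return o
E
python3 - <<'E'
from h import *
print([a for a in dir(robot) if a[0]!='_'])
im=cv2.imread("pics/top0.png");S=4
up=cv2.resize(im,None,fx=S,fy=S,interpolation=cv2.INTER_CUBIC)
hsv=cv2.cvtColor(im,cv2.COLOR_BGR2HSV)
for p in [(248,209),(243,200),(350,195),(378,195),(362,193),(330,160),(300,205)]: print(p,hsv[p[1],p[0]])
pine=cv2.inRange(hsv,(12,25,150),(35,200,255))
rect("top",win(pine,232,266,190,230),46,"block")
rect("top",win(cv2.morphologyEx(pine,cv2.MORPH_CLOSE,np.ones((3,3))),335,392,145,218),15,"base")
a=up[140*S:225*S,230*S:400*S];cv2.imwrite("pics/top0c.png",a)
E
```

```text
['IKError', 'camera', 'camera_model', 'close_job', 'get_obs', 'hold_point_z']
(248, 209) [ 26  56 250]
(243, 200) [ 25  66 247]
(350, 195) [ 25  56 250]
(378, 195) [ 28  42 250]
(362, 193) [  0   0 251]
(330, 160) [120   1 244]
(300, 205) [ 19 100  84]
block [546.3 180.1] [42.2 65.9] 79.0 box [[510.0, 166.0], [575.0, 153.0], [583.0, 195.0], [518.0, 207.0]]
base [ 622.2 -119.6] [139.5 178.7] 86.2 box [[528.0, -183.0], [707.0, -195.0], [716.0, -56.0], [538.0, -44.0]]
```

View pics/top0c.png

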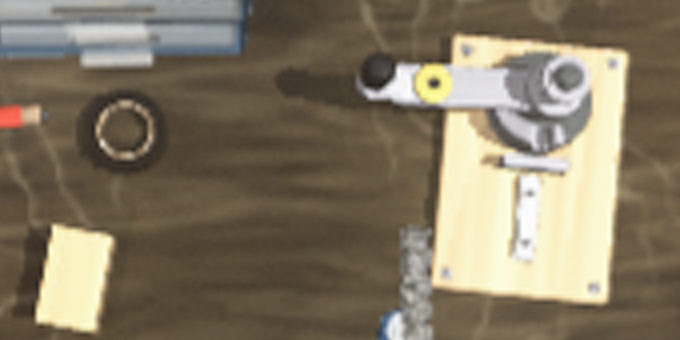

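The crop shows the block at crop pixel (75,278). The base corners are near (455,35), (630,50), (607,303) and (433,288), the knob is at (378,72) and the rib at (527,218). The block's size comes out right. I'll use the base's free edges and corners to get the jig frame.

```bash
python3 - <<'E'
from h import *
im=cv2.imread("pics/top0.png");hsv=cv2.cvtColor(im,cv2.COLOR_BGR2HSV)
pine=win(cv2.inRange(hsv,(12,25,150),(35,200,255)),330,395,145,220)
# right edge and bottom edge and left edge by rows/cols
R=[];L=[]
for v in range(158,208):
    x=np.where(pine[v,335:]>0)[0]+335
    if len(x): R.append((x.max(),v)); 
    if v>170: L.append((x.min(),v))
B=[];T=[]
for u in range(345,380):
    y=np.where(pine[:,u]>0)[0]
    B.append((u,y.max()))
    if u<375 : T.append((u,y.min()))
def fit(E,off):
    P=plane("top",np.array(E)+off,15)[:,:2].astype(np.float32)
    vx,vy,x,y=cv2.fitLine(P,cv2.DIST_HUBER,0,.01,.01).ravel(); return np.array([x,y]),np.array([vx,vy])
r=fit(R,(.5,0));l=fit(L,(-.5,0));b=fit(B,(0,.5));t=fit(T,(0,-.5))
for n,k in zip("RLBT",(r,l,b,t)): print(n,k[0].round(1),np.degrees(np.arctan2(k[1][1],k[1][0])).round(2))
def X(a,b):
    s=np.linalg.solve(np.c_[a[1],-b[1]],b[0]-a[0]);return a[0]+a[1]*s[0]
c=[X(r,b),X(l,b),X(r,t),X(l,t)];print(np.round(c,1), "w",np.linalg.norm(c[0]-c[1]),"len",np.linalg.norm(c[0]-c[2]))
# rib: white low-sat inside
rib=win(cv2.inRange(hsv,(0,0,200),(180,25,255)),352,372,182,210)
rr=rect("top",rib,23,"rib")
cr=(c[0]+c[1]+c[2]+c[3])/4;ax=(c[2]-c[0]+c[3]-c[1]);ax/=np.linalg.norm(ax);print("ax",ax,np.degrees(np.arctan2(ax[1],ax[0])),"nest",cr-35*ax,"post",cr+43*ax)
# knob
dk=win((hsv[:,:,2]<70).astype(np.uint8)*255,316,334,150,168)
m=cv2.moments(dk,True);print("knob px",m["m10"]/m["m00"],m["m01"]/m["m00"],"at z124",plane("top",[m["m10"]/m["m00"],m["m01"]/m["m00"]],118))
s=cv2.imread("pics/side0.png");cv2.imwrite("pics/side0c.png",cv2.resize(s[180:300,255:415],None,fx=5,fy=5,interpolation=cv2.INTER_CUBIC))
E
```

```text
R [ 619.6 -187.4] -6.29
L [601.5 -63.7] -6.25
B [ 533.1 -124.8] 84.02
T [ 710.1 -121.1] 84.56
[[ 527.6 -177.3]
 [ 540.2  -56.9]
 [ 702.9 -196.6]
 [ 714.4  -76. ]] w 120.98455 len 176.34082
rib [ 586.9 -122.4] [13.8 55.5] 83.6 box [[559.0, -126.0], [614.0, -132.0], [615.0, -119.0], [560.0, -112.0]]
ax [ 0.99401253 -0.1092658 ] -6.272994 nest [ 586.489   -122.88767] post [ 664.02203 -131.4104 ]
knob px 323.6792452830189 158.26415094339623 at z124 [[665.98002072 -11.99824666 118.        ]]
```

View pics/side0c.png

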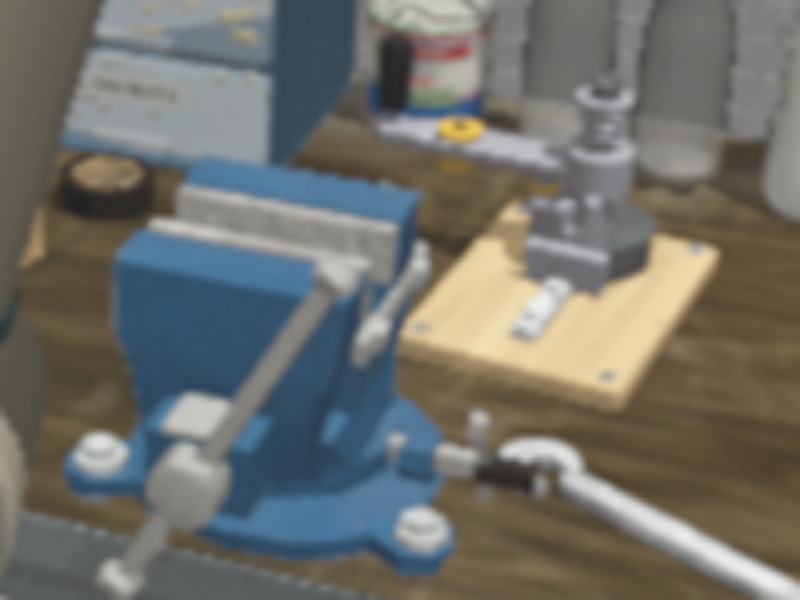

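Base and rib agree on the nest at (586.7,-122.6) with yaw -6.3°. The knob fits the expected radius, at a swing of about 0.09. The side crop shows the tall vise left of the jig, at crop pixel (260,350), so I'll travel high. First I lift and yaw.

```bash
cat >> h.py <<'E'
from scipy.spatial.transform import Rotation as Ro
def go(p,R=None,v=True):
    o=robot.get_obs();C=o["ee_rot"]
    print("t",round(o["time_s"],2),"tcp",o["tool_pos"].round(1),"a",C[:,0].round(3),"jaw",C[:,2].round(3),"q",o["q"].round(2),"F",o["ft_force"].round(1),"g",round(o["grip_width"],3))
    if p is not None: print(" dp total",(C.T@(np.array(p)-o["tool_pos"])/30).round(2))
    if R is not None: print(" turn total",(np.degrees(Ro.from_matrix(C.T@R).as_rotvec())/4).round(2))
    if p is not None and R is not None: print(" dp in final axes",(R.T@(np.array(p)-o["tool_pos"])/30).round(2))
def rot(a,z):
    a=np.array(a,float);z=np.array(z,float);a/=np.linalg.norm(a);z/=np.linalg.norm(z);return np.c_[a,np.cross(z,a),z]
E
python3 -m inch '{"dp":[[-0.3,0,0],[-0.3,0,0],[-0.3,0,0],[-0.3,0,0],[-0.3,0,0],[-0.3,0,0],[-0.3,0,0],[-0.3,0,0],[-0.3,0,0],[-0.3,0,0]],"turn":[[-1,0,0],[-1,0,0],[-1,0,0],[-1,0,0],[-1,0,0],[-1,0,0],[-1,0,0],[-1,0,0],[-1,0,0],[-1,0,0]]}' 100 60
python3 -m inch '{"dp":[[0,0,0],[0,0,0],[0,0,0],[0,0,0],[0,0,0]],"turn":[[-1,0,0],[-1,0,0],[-1,0,0],[-0.7,0,0],[0,0,0]]}'
python3 - <<'E'
from h import *
go([520,140,320],rot([0,0,-1],[.981,-.195,0]))
E
```

```text
time_s: 0.93
tool_pos: [232.7, -525.5, 321.2]
ee_rot: [[-0.0, 0.437, 0.899], [0.001, 0.899, -0.437], [-1.0, 0.001, -0.001]]
ft_force: [-0.1, 0.3, 0.5]
grip_width: 0.996
time_s: 1.35
tool_pos: [232.7, -525.6, 320.8]
ee_rot: [[-0.0, 0.196, 0.981], [0.001, 0.981, -0.196], [-1.0, 0.001, -0.0]]
ft_force: [-0.1, -0.5, -0.1]
grip_width: 1.002
t 1.35 tcp [ 232.7 -525.6  320.8] a [-0.     0.001 -1.   ] jaw [ 0.981 -0.196 -0.   ] q [-1.28  0.24  1.34 -0.    1.57 -1.08] F [-0.1 -0.5 -0.1] g 1.002
 dp total [ 0.05 23.63  5.05]
 turn total [-0.01 -0.01 -0.01]
 dp in final axes [ 0.03 23.63  5.07]
```

```bash
python3 -m inch '{"dp":[[0,0.9,0.2],[0,0.9,0.2],[0,0.9,0.2],[0,0.9,0.2],[0,0.9,0.2],[0,0.9,0.2],[0,0.9,0.2],[0,0.9,0.2],[0,0.9,0.2],[0,0.9,0.2]],"turn":[[0,0,0],[0,0,0],[0,0,0],[0,0,0],[0,0,0],[0,0,0],[0,0,0],[0,0,0],[0,0,0],[0,0,0]]}' >/dev/null
python3 -m inch '{"dp":[[0,0.9,0.2],[0,0.9,0.2],[0,0.9,0.2],[0,0.9,0.2],[0,0.9,0.2],[0,0.9,0.2],[0,0.9,0.2],[0,0.9,0.2],[0,0.9,0.2],[0,0.9,0.2]],"turn":[[0,0,0],[0,0,0],[0,0,0],[0,0,0],[0,0,0],[0,0,0],[0,0,0],[0,0,0],[0,0,0],[0,0,0]]}' >/dev/null
python3 -m inch '{"dp":[[0,0.9,0.2],[0,0.9,0.2],[0,0.9,0.2],[0,0.9,0.2],[0,0.4,0],[0,0,0]],"turn":[[0,0,0],[0,0,0],[0,0,0],[0,0,0],[0,0,0],[0,0,0]]}' >/dev/null
python3 - <<'E'
from h import *
d=np.array([.981,-.195,0]);g=np.array([.195,.981,0]);a=g*.707-np.array([0,0,.707])
c=np.array([546.3,180.1,23])
go(c+20*a-100*a,rot(a,d))
# image after arm moved: side view of jig & block
im=robot.camera("side");cv2.imwrite("pics/side1.png",im)
print(pix("side",[546.3,180.1,46]),pix("side",[586.7,-122.6,23]))
E
```

```text
t 3.52 tcp [503.7  95.2 320.6] a [-0.001  0.001 -1.   ] jaw [ 0.981 -0.194 -0.001] q [0.05 0.14 1.46 0.   1.54 0.25] F [ 0.4 -1.   0.3] g 0.998
 dp total [8.04 1.16 0.85]
 turn total [ 1.000e-02 -2.000e-02  1.124e+01]
 dp in final axes [ 6.51 -4.86  0.84]
[[251.18138322 217.24165885]] [[363.43406093 239.33377163]]
```

```bash
python3 -m inch '{"dp":[[0,0,0],[0,0,0],[0,0,0],[0,0,0],[0,0,0],[0,0,0],[0,0,0],[0,0,0],[0,0,0],[0,0,0]],"turn":[[0,0,1],[0,0,1],[0,0,1],[0,0,1],[0,0,1],[0,0,1],[0,0,1],[0,0,1],[0,0,1],[0,0,1]]}' >/dev/null
python3 -m inch '{"dp":[[0,0,0],[0,0,0],[0,0,0]],"turn":[[0,0,1],[0,0,0.25],[0,0,0]]}' >/dev/null
python3 - <<'E'
from h import *
d=np.array([.981,-.195,0]);g=np.array([.195,.981,0]);a=g*.707-np.array([0,0,.707])
c=np.array([546.3,180.1,23])
go(c+20*a-100*a,rot(a,d))
E
```

```text
t 4.65 tcp [502.8  91.3 320.2] a [ 0.139  0.693 -0.708] jaw [ 0.98  -0.2   -0.003] q [-0.49  0.14  1.73  0.74  1.55 -0.41] F [0.9 0.  0.5] g 0.998
 dp total [ 6.6  -4.74  0.86]
 turn total [-0.08  0.02  0.01]
 dp in final axes [ 6.59 -4.75  0.84]
```

View pics/side1.png

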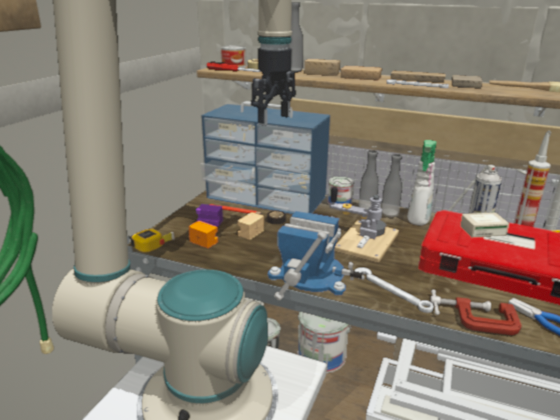

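The tilt is reachable and the block at (251,223) matches the projection. Next I check how far the vise is from the wrist, and triangulate its rear-left top corner.

```bash
python3 - <<'E'
from h import *
def tri(ut,us):
    c1,d1=ray("top",ut);c2,d2=ray("side",us);d1=d1[0];d2=d2[0]
    s=np.linalg.lstsq(np.c_[d1,-d2],c2-c1,rcond=None)[0];return c1+d1*s[0],np.linalg.norm(c1+d1*s[0]-c2-d2*s[1])
print(tri((318,229),(296,212)),tri((354,229),(338,218)))
for z in(0,100,150):print(z,plane("top",[(303,272),(318,229),(333,197)],z).round())
E
```

```text
(array([491.58201771,   4.80345743, 121.80128302]), np.float64(25.015424745004257)) (array([490.9494683 , -82.54113848, 121.86995985]), np.float64(7.192431491447331))
0 [[378.  36.   0.]
 [494.  -7.   0.]
 [582. -49.   0.]]
100 [[386.  41. 100.]
 [492.   3. 100.]
 [572. -36. 100.]]
150 [[391.  44. 150.]
 [491.   7. 150.]
 [567. -29. 150.]]
```

```bash
python3 -m inch '{"dp":[[0.9,-0.4,0.1],[0.9,-0.5,0.1],[0.9,-0.6,0.1],[0.9,-0.6,0.1],[0.9,-0.6,0.1],[0.9,-0.6,0.1],[0.8,-0.7,0.1],[0.3,-0.7,0.1],[0,0,0],[0,0,0]],"turn":[[0,0,0],[0,0,0],[0,0,0],[0,0,0],[0,0,0],[0,0,0],[0,0,0],[0,0,0],[0,0,0],[0,0,0]]}' >/dev/null
python3 - <<'E'
from h import *
d=np.array([.981,-.195,0]);g=np.array([.195,.981,0]);a=g*.707-np.array([0,0,.707])
c=np.array([546.3,180.1,23])
go(c+20*a,rot(a,d))
E
```

```text
t 5.48 tcp [534.8 126.1  83.9] a [ 0.138  0.694 -0.707] jaw [ 0.981 -0.196 -0.001] q [-0.39  0.45  2.    0.89  1.1  -0.79] F [-0.4  0.1  0.4] g 0.997
 dp total [ 3.4  -0.13  0.03]
 turn total [-0.02  0.   -0.  ]
 dp in final axes [ 3.4  -0.13  0.03]
```

```bash
python3 -m inch '{"dp":[[0.6,-0.1,0],[0.6,0,0],[0.6,0,0],[0.6,0,0],[0.6,0,0],[0.4,0,0],[0,0,0]],"turn":[[0,0,0],[0,0,0],[0,0,0],[0,0,0],[0,0,0],[0,0,0],[0,0,0]]}'
python3 -m inch '{"dp":[[0,0,0],[0,0,0],[0,0,0],[0,0,0],[0,0,0],[0,0,0],[0,0,0],[0,0,0]],"turn":[[0,0,0],[0,0,0],[0,0,0],[0,0,0],[0,0,0],[0,0,0],[0,0,0],[0,0,0]]}' 0 60
```

```text
time_s: 6.07
tool_pos: [548.3, 196.0, 10.1]
ee_rot: [[0.138, 0.137, 0.981], [0.694, 0.693, -0.194], [-0.707, 0.707, 0.001]]
ft_force: [-0.2, -0.1, 0.1]
grip_width: 1.005
time_s: 6.73
tool_pos: [549.3, 194.0, 10.9]
ee_rot: [[0.141, 0.138, 0.98], [0.694, 0.692, -0.197], [-0.706, 0.708, 0.002]]
ft_force: [-0.2, -0.8, 6.3]
grip_width: 0.739
```

```bash
python3 -m inch '{"dp":[[-0.3,0.3,0],[-0.7,0.7,0],[-0.7,0.7,0],[-0.7,0.7,0],[-0.7,0.7,0],[-0.7,0.7,0],[-0.6,-0.6,0.2],[-0.6,-0.6,0.2],[-0.6,-0.6,0.2],[0,0,0]],"turn":[[0,0,0],[0,0,0],[0,0,0],[0,0,0],[0,0,0],[0,0,0],[0,0,0],[0,0,0],[0,0,0],[0,0,0]]}'
python3 -m inch '{"dp":[[0,0,0],[0,0,0],[0,0,0],[0,0,0],[0,0,0],[0,0,0],[0,0,0],[0,0,0],[0,0,0],[0,0,0]],"turn":[[0,0,-1],[0,0,-1],[0,0,-1],[0,0,-1],[0,0,-1],[0,0,-1],[0,0,-1],[0,0,-1],[0,0,-1],[0,0,-1]]}'
python3 -m inch '{"dp":[[0,0,0],[0,0,0],[0,0,0],[0,0,0],[0,0,0],[0,0,0],[0,0,0],[0,0,0],[0,0,0],[0,0,0]],"turn":[[0,0,-1],[0,0,-1],[0,0,-1],[0,0,-1],[0,0,-1],[0,0,-1],[0,0,-1],[0,0,-1],[0,0,-1],[0,0,-1]]}'
python3 - <<'E'
from h import *
d=np.array([.981,-.195,0]);g=np.array([.195,.981,0]);a=-g*.707-np.array([0,0,.707])
go([555,80,100],rot(a,d))
E
```

```text
time_s: 7.57
tool_pos: [552.8, 111.3, 170.3]
ee_rot: [[0.144, 0.141, 0.98], [0.689, 0.696, -0.201], [-0.71, 0.704, 0.003]]
ft_force: [-0.0, -0.6, -1.4]
grip_width: 0.741
time_s: 8.4
tool_pos: [550.5, 115.9, 171.0]
ee_rot: [[0.017, 0.196, 0.98], [0.082, 0.977, -0.197], [-0.996, 0.084, 0.001]]
ft_force: [0.8, -0.1, -0.7]
grip_width: 0.742
time_s: 9.23
tool_pos: [550.7, 116.4, 170.7]
ee_rot: [[-0.113, 0.161, 0.98], [-0.564, 0.802, -0.197], [-0.818, -0.576, 0.0]]
ft_force: [-1.6, -0.5, -1.8]
grip_width: 0.741
t 9.23 tcp [550.7 116.4 170.7] a [-0.113 -0.564 -0.818] jaw [ 0.98  -0.197  0.   ] q [ 0.4   0.51  1.46 -0.5   1.55  0.7 ] F [-1.6 -0.5 -1.8] g 0.741
 dp total [2.59 0.41 0.38]
 turn total [-0.02 -0.01 -2.47]
 dp in final axes [2.49 0.84 0.38]
```

```bash
python3 -m inch '{"dp":[[0,0,0],[0,0,0],[0,0,0],[0.6,0.6,0],[0.6,0.6,0],[0.6,0.6,0],[0.6,0.6,0],[0.6,0.6,0],[0.4,0.4,0],[0,0,0]],"turn":[[0,0,-1],[0,0,-1],[0,0,-0.45],[0,0,0],[0,0,0],[0,0,0],[0,0,0],[0,0,0],[0,0,0],[0,0,0]]}'
python3 - <<'E'
from h import *
d=np.array([.981,-.195,0]);g=np.array([.195,.981,0]);a=-g*.707-np.array([0,0,.707])
o=robot.get_obs()["tool_pos"]
go([o[0],o[1],7],rot(a,d))
cv2.imwrite("pics/s2.png",cv2.resize(robot.camera("side")[150:300,180:380],None,fx=4,fy=4,interpolation=cv2.INTER_CUBIC))
E
```

```text
time_s: 10.07
tool_pos: [549.1, 115.8, 23.1]
ee_rot: [[-0.143, 0.136, 0.98], [-0.692, 0.695, -0.197], [-0.708, -0.706, -0.006]]
ft_force: [-0.3, -0.3, -0.1]
grip_width: 0.746
t 10.07 tcp [549.1 115.8  23.1] a [-0.143 -0.692 -0.708] jaw [ 0.98  -0.197 -0.006] q [ 0.45  0.74  1.55 -0.6   1.43  0.91] F [-0.3 -0.3 -0.1] g 0.746
 dp total [0.38 0.38 0.  ]
 turn total [ 0.03 -0.08 -0.02]
 dp in final axes [0.38 0.38 0.  ]
```

View pics/s2.png

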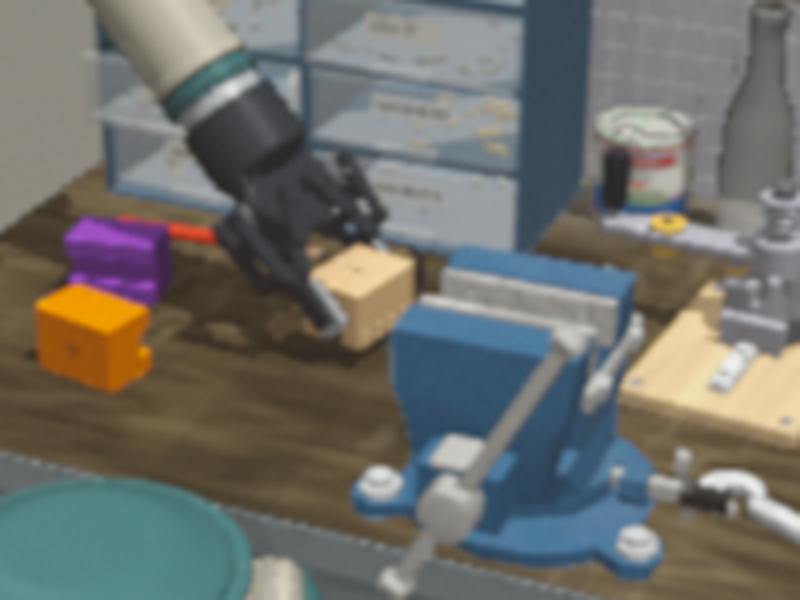

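The picture shows the block held at crop pixel (362,290), cross up, just above the bench. I lower it, release and back off along the tool.

```bash
python3 -m inch '{"dp":[[0.2,0.2,0],[0.15,0.15,0],[0.03,0.03,0],[0,0,0]],"turn":[[0,0,0],[0,0,0],[0,0,0],[0,0,0]]}'
python3 -m inch '{"dp":[[0,0,0],[0,0,0],[0,0,0],[0,0,0],[0,0,0]],"turn":[[0,0,0],[0,0,0],[0,0,0],[0,0,0],[0,0,0]]}' 100
python3 -m inch '{"dp":[[-0.3,0,0],[-0.7,0,0],[-1,0,0],[-1,0,0],[-1,0,0],[-1,0,0],[0,0,0]],"turn":[[0,0,0],[0,0,0],[0,0,0],[0,0,0],[0,0,0],[0,0,0],[0,0,0]]}'
```

```text
time_s: 10.45
tool_pos: [551.2, 116.6, 10.6]
ee_rot: [[-0.138, 0.14, 0.981], [-0.691, 0.696, -0.196], [-0.71, -0.704, 0.0]]
ft_force: [0.6, -0.5, -1.0]
grip_width: 0.745
time_s: 10.87
tool_pos: [551.2, 116.6, 10.6]
ee_rot: [[-0.138, 0.14, 0.981], [-0.691, 0.696, -0.196], [-0.71, -0.705, 0.0]]
ft_force: [-0.7, 0.1, -0.8]
grip_width: 1.001
time_s: 11.45
tool_pos: [573.6, 221.9, 119.7]
ee_rot: [[-0.134, 0.142, 0.981], [-0.69, 0.697, -0.195], [-0.711, -0.703, 0.005]]
ft_force: [0.3, 0.4, -0.1]
grip_width: 1.001
```

```bash
python3 -m inch '{"dp":[[-0.5,0,0],[-0.5,0,0],[-0.5,0,0],[0,0,0],[0,0,0],[0,0,0],[0,0,0],[0,0,0],[0,0,0],[0,0,0]],"turn":[[0,0,1],[0,0,1],[0,0,1],[0,0,1],[0,0,1],[0,0,1],[0,0,1],[0,0,1],[0,0,1],[0,0,1]]}'
python3 -m inch '{"dp":[[0,0,0],[0,0,0],[0,0,0],[0,0,0],[0,0,0],[0,0,0],[0,0,0],[0,0,0],[0,0,0],[0,0,0]],"turn":[[0,0,1],[0,0,0.25],[-1,0,0],[-1,0,0],[-1,0,0],[-1,0,0],[-1,0,0],[-1,0,0],[-1,0,0],[-1,0,0]]}'
python3 - <<'E'
from h import *
im=robot.camera("top");cv2.imwrite("pics/t3.png",im)
hsv=cv2.cvtColor(im,cv2.COLOR_BGR2HSV)
pine=cv2.inRange(hsv,(12,25,150),(35,200,255))
print(pix("top",[550,105,40]))
rect("top",win(pine,255,300,185,235),40,"block")
go(None)
a=cv2.resize(im[140:240,200:400],None,fx=4,fy=4,interpolation=cv2.INTER_CUBIC);cv2.imwrite("pics/t3c.png",a)
E
```

```text
time_s: 12.28
tool_pos: [577.1, 249.1, 150.8]
ee_rot: [[-0.015, 0.196, 0.981], [-0.079, 0.977, -0.196], [-0.997, -0.08, 0.0]]
ft_force: [0.1, -0.1, 0.5]
grip_width: 0.998
time_s: 13.12
tool_pos: [577.1, 249.3, 150.1]
ee_rot: [[-0.001, -0.357, 0.934], [0.002, 0.934, 0.357], [-1.0, 0.002, 0.0]]
ft_force: [-0.2, 0.8, 0.8]
grip_width: 1.001
[[276.86267824 207.85426829]]
block [555. 130.] [46.7 65.5] 78.3 box [[518.0, 114.0], [582.0, 101.0], [592.0, 146.0], [528.0, 160.0]]
t 13.17 tcp [577.1 249.3 150.1] a [-0.001  0.002 -1.   ] jaw [0.934 0.358 0.   ] q [ 0.3   0.41  1.51  0.    1.22 -0.07] F [-0.6  0.5 -0. ] g 0.999
```

View pics/t3c.png

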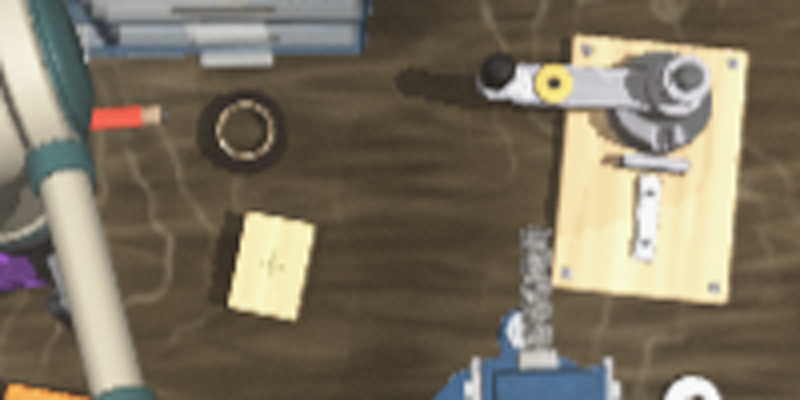

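The block now lies cross up at (555,130), measuring 46.7×65.5 mm, yaw about -11.8°. The vise spindle ends near crop pixel (535,230). I finish the yaw and regrip across the 46 mm.

```bash
python3 -m inch '{"dp":[[0,0,0],[0,0,0],[0,0,0],[0,0,0],[0,0,0],[0,0,0],[0,0,0],[0,0,0],[0,0,0],[0,0,0]],"turn":[[-1.4,0,0],[-1,0,0],[-1,0,0],[-1,0,0],[-1,0,0],[-1,0,0],[-1,0,0],[-1,0,0],[-1,0,0],[-1,0,0]]}' >/dev/null 2>&1
python3 - <<'E'
from h import *
y=np.radians(78.2)
go([550,131,70],rot([0,0,-1],[np.cos(y),np.sin(y),0]))
E
```

```text
t 13.17 tcp [577.1 249.3 150.1] a [-0.001  0.002 -1.   ] jaw [0.934 0.358 0.   ] q [ 0.3   0.41  1.51  0.    1.22 -0.07] F [-0.6  0.5 -0. ] g 0.999
 dp total [ 2.66 -3.36 -2.26]
 turn total [-14.3    0.02  -0.03]
 dp in final axes [ 2.67  0.08 -4.05]
```

```bash
python3 -m inch '{"dp":[[0,0,0],[0,0,0],[0,0,0],[0,0,0],[0,0,0],[0,0,0],[0,0,0],[0,0,0],[0,0,0],[0,0,0]],"turn":[[-1,0,0],[-1,0,0],[-1,0,0],[-1,0,0],[-1,0,0],[-1,0,0],[-1,0,0],[-1,0,0],[-1,0,0],[-1,0,0]]}' >/dev/null
python3 -m inch '{"dp":[[0,0,0],[0,0,0],[0,0,0],[0,0,0],[0,0,0],[0,0,-0.8],[0.3,0,-0.8],[0.8,0,-0.8],[0.8,0,-0.8],[0.7,0,-0.8]],"turn":[[-1,0,0],[-1,0,0],[-1,0,0],[-1,0,0],[-0.3,0,0],[0,0,0],[0,0,0],[0,0,0],[0,0,0],[0,0,0]]}'
python3 -m inch '{"dp":[[0,0,0],[0,0,0]],"turn":[[0,0,0],[0,0,0]]}' >/dev/null
python3 - <<'E'
from h import *
y=np.radians(78.2)
go([550,131,5],rot([0,0,-1],[np.cos(y),np.sin(y),0]))
E
```

```text
time_s: 14.83
tool_pos: [551.7, 131.3, 71.3]
ee_rot: [[0.001, -0.977, 0.211], [0.003, 0.211, 0.977], [-1.0, 0.0, 0.003]]
ft_force: [0.3, -0.2, 0.0]
grip_width: 0.997
t 15.0 tcp [551.2 131.1  71. ] a [-0.003  0.003 -1.   ] jaw [0.213 0.977 0.002] q [ 0.11  0.4   1.75  0.    0.99 -1.25] F [-0.2 -0.4  0.5] g 1.0
 dp total [ 2.2   0.03 -0.02]
 turn total [-0.13  0.03 -0.05]
 dp in final axes [ 2.2   0.04 -0.01]
```

```bash
python3 -m inch '{"dp":[[0.6,0,0],[0.6,0,0],[0.6,0,0],[0.4,0,0],[0,0,0]],"turn":[[0,0,0],[0,0,0],[0,0,0],[0,0,0],[0,0,0]]}'
python3 -m inch '{"dp":[[0,0,0],[0,0,0],[0,0,0],[0,0,0],[0,0,0],[0,0,0],[0,0,0],[0,0,0],[0,0,0]],"turn":[[0,0,0],[0,0,0],[0,0,0],[0,0,0],[0,0,0],[0,0,0],[0,0,0],[0,0,0],[0,0,0]]}' 0 40
python3 -m inch '{"dp":[[-0.4,0,0],[-1,0,0],[-1,0,0],[-1,0,0],[-1,0,0],[-0.6,0,0],[0,0,0]],"turn":[[0,0,0],[0,0,0],[0,0,0],[-0.5,0,0],[-0.8,0,0],[0,0,0],[0,0,0]]}'
python3 - <<'E'
from h import *
y=np.radians(-6.3);d=np.array([np.cos(y),np.sin(y),0]);n=np.array([586.7,-122.6,0])
g0=n-5*d-6*d   # block centre 6mm short of the stop
go([*g0[:2],130],rot([0,0,-1],[-d[1],d[0],0]))
E
```

```text
time_s: 15.42
tool_pos: [552.0, 133.3, 5.0]
ee_rot: [[-0.002, -0.978, 0.21], [0.003, 0.21, 0.978], [-1.0, 0.002, 0.003]]
ft_force: [0.1, -0.4, 0.3]
grip_width: 0.998
time_s: 16.17
tool_pos: [553.8, 132.5, 7.8]
ee_rot: [[0.004, -0.978, 0.21], [0.004, 0.21, 0.978], [-1.0, -0.003, 0.005]]
ft_force: [-0.0, 1.7, 6.6]
grip_width: 0.533
time_s: 16.75
tool_pos: [555.2, 132.0, 161.1]
ee_rot: [[0.01, -0.993, 0.121], [0.004, 0.121, 0.993], [-1.0, -0.009, 0.006]]
ft_force: [0.6, 0.4, -0.5]
grip_width: 0.536
t 16.75 tcp [555.2 132.  161.1] a [ 0.01   0.004 -1.   ] jaw [0.121 0.993 0.006] q [ 0.11  0.31  1.64  0.    1.18 -1.34] F [ 0.6  0.4 -0.5] g 0.536
 dp total [ 1.01 -1.69 -8.31]
 turn total [-0.16  0.08  0.14]
 dp in final axes [ 1.04 -1.61 -8.32]
```

```bash
python3 -m inch '{"dp":[[0,0,-0.3],[0,-0.2,-0.9],[0,-0.2,-0.9],[0,-0.2,-0.9],[0,-0.2,-0.9],[0,-0.2,-0.9],[0,-0.2,-0.9],[0,-0.2,-0.9],[0,-0.2,-0.9],[0,-0.2,-0.9]],"turn":[[-0.16,0.08,0.14],[0,0,0],[0,0,0],[0,0,0],[0,0,0],[0,0,0],[0,0,0],[0,0,0],[0,0,0],[0,0,0]]}'
cat > n.py <<'E'
from h import *
y=np.radians(-6.3);d=np.array([np.cos(y),np.sin(y),0]);l=np.array([-d[1],d[0],0]);n=np.array([586.7,-122.6,0])
def nest(x,z,R=rot([0,0,-1],l)): go([*(n+(x-1.7)*d)[:2],z],R)
E
python3 -m inch '{"dp":[[0,0,0]],"turn":[[0,0,0]]}' >/dev/null
python3 -c "
from n import *
nest(-7,60)"
```

```text
time_s: 17.58
tool_pos: [576.6, -126.3, 153.8]
ee_rot: [[-0.015, -0.994, 0.109], [0.0, 0.109, 0.994], [-1.0, 0.015, -0.001]]
ft_force: [0.7, 0.2, -0.9]
grip_width: 0.533
t 17.67 tcp [ 577.7 -130.3  153.8] a [-0.013 -0.004 -1.   ] jaw [ 0.113  0.994 -0.005] q [-0.33  0.36  1.58 -0.01  1.21 -1.79] F [ 0.   0.  -0.8] g 0.532
 dp total [ 3.12 -0.02  0.3 ]
 turn total [-0.05 -0.07 -0.18]
 dp in final axes [3.13 0.02 0.29]
```

```bash
python3 -m inch '{"dp":[[0.4,0,0.1],[0.8,0,0.1],[0.9,0,0.1],[0.7,0,0],[0.3,0,0],[0,0,0],[0,0,0]],"turn":[[0,-0.07,-0.15],[0,0,0],[0,0,0],[0,0,0],[0,0,0],[0,0,0],[0,0,0]]}'
python3 - <<'E'
from n import *
nest(-7,40)
s=robot.camera("side");cv2.imwrite("pics/s4.png",cv2.resize(s[180:270,300:420],None,fx=6,fy=6,interpolation=cv2.INTER_CUBIC))
E
```

```text
time_s: 18.25
tool_pos: [578.8, -115.5, 62.5]
ee_rot: [[-0.001, -0.994, 0.109], [0.003, 0.109, 0.994], [-1.0, 0.001, 0.003]]
ft_force: [1.2, 0.1, 0.1]
grip_width: 0.53
t 18.25 tcp [ 578.8 -115.5   62.5] a [-0.001  0.003 -1.   ] jaw [0.109 0.994 0.003] q [-0.32  0.44  1.71  0.    1.   -1.78] F [1.2 0.1 0.1] g 0.53
 dp total [ 0.75  0.   -0.21]
 turn total [ 0.01  0.04 -0.02]
 dp in final axes [ 0.75  0.   -0.21]
```

View pics/s4.png

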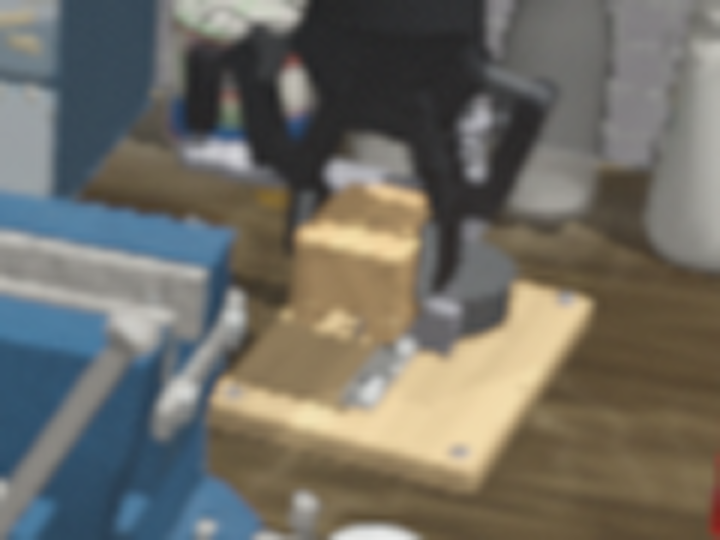

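The block is level at crop pixel (360,260) and the near rib end is at (375,375). I trim 6 mm sideways and go down slowly.

```bash
python3 -m inch '{"dp":[[0.3,0,-0.1],[0.3,0,-0.1],[0.1,0,0],[0,0,0],[0,0,0]],"turn":[[0,0,0],[0,0,0],[0,0,0],[0,0,0],[0,0,0]]}'
python3 -c "
from n import *
nest(-7,25)"
```

```text
time_s: 18.72
tool_pos: [578.5, -121.5, 42.1]
ee_rot: [[0.001, -0.994, 0.11], [0.003, 0.11, 0.994], [-1.0, -0.001, 0.003]]
ft_force: [0.1, -0.4, -0.1]
grip_width: 0.533
t 18.72 tcp [ 578.5 -121.5   42.1] a [ 0.001  0.003 -1.   ] jaw [0.11  0.994 0.003] q [-0.33  0.46  1.73  0.    0.95 -1.79] F [ 0.1 -0.4 -0.1] g 0.533
 dp total [ 0.57  0.02 -0.01]
 turn total [0.   0.04 0.01]
 dp in final axes [ 0.57  0.02 -0.01]
```

```bash
python3 -m inch '{"dp":[[0.2,0,0],[0.15,0,0],[0.1,0,0],[0.1,0,0],[0,0,0]],"turn":[[0,0,0],[0,0,0],[0,0,0],[0,0,0],[0,0,0]]}'
```

```text
time_s: 19.13
tool_pos: [578.2, -121.2, 25.0]
ee_rot: [[-0.0, -0.994, 0.109], [0.003, 0.109, 0.994], [-1.0, 0.0, 0.003]]
ft_force: [-0.8, -0.4, -0.7]
grip_width: 0.532
```

No contact force with the block bottom at about 17 mm, so the groove is over the rib. I lower the rest and slide to the stop.

```bash
python3 -m inch '{"dp":[[0.03,0,0],[0.03,0,0],[0,0,0]],"turn":[[0,0,0],[0,0,0],[0,0,0]]}'
python3 -m inch '{"dp":[[0,-0.1,0],[0,-0.07,0],[0,0,0]],"turn":[[0,0,0],[0,0,0],[0,0,0]]}'
python3 -m inch '{"dp":[[0,-0.05,0],[0,0,0]],"turn":[[0,0,0],[0,0,0]]}'
python3 -m inch '{"dp":[[0,-0.05,0],[0,0,0]],"turn":[[0,0,0],[0,0,0]]}'
```

```text
time_s: 19.38
tool_pos: [578.8, -121.4, 23.9]
ee_rot: [[0.001, -0.994, 0.109], [0.003, 0.109, 0.994], [-1.0, -0.001, 0.003]]
ft_force: [0.0, 0.6, -0.6]
grip_width: 0.536
time_s: 19.63
tool_pos: [584.4, -122.1, 24.1]
ee_rot: [[0.002, -0.994, 0.109], [0.002, 0.109, 0.994], [-1.0, -0.002, 0.003]]
ft_force: [0.2, 0.5, -0.5]
grip_width: 0.534
time_s: 19.8
tool_pos: [584.5, -122.0, 23.9]
ee_rot: [[-0.001, -0.994, 0.109], [0.003, 0.109, 0.994], [-1.0, 0.001, 0.003]]
ft_force: [-2.2, -0.7, 1.0]
grip_width: 0.537
time_s: 19.97
tool_pos: [584.5, -122.0, 23.7]
ee_rot: [[-0.004, -0.994, 0.109], [0.003, 0.109, 0.994], [-1.0, 0.004, 0.003]]
ft_force: [-5.3, -0.2, 3.2]
grip_width: 0.533
```

It reached the stop at the expected x, with force building. I release partly open, rise and look.

```bash
python3 -m inch '{"dp":[[0,0,0],[0,0,0],[0,0,0],[0,0,0]],"turn":[[0,0,0],[0,0,0],[0,0,0],[0,0,0]]}' 72
python3 -m inch '{"dp":[[-0.3,0,0],[-0.8,0,0],[-1,0,0],[-1,0,0],[-1,0,0],[-1,0,0],[-0.8,0.8,0],[0,1,0],[0,1,0],[0,0,0]],"turn":[[0,0,0],[0,0,0],[0,0,0],[0,0,0],[0,0,0],[0,0,0],[0,0,0],[0,0,0],[0,0,0],[0,0,0]]}'
python3 - <<'E'
from n import *
go(None)
s=robot.camera("side");t=robot.camera("top");cv2.imwrite("pics/t5.png",t)
a=cv2.resize(s[180:270,300:420],None,fx=5,fy=5,interpolation=cv2.INTER_CUBIC);b=cv2.resize(t[140:230,310:350+40],None,fx=4,fy=5,interpolation=cv2.INTER_CUBIC)[:, :200]
b=cv2.resize(t[140:230,310:400],None,fx=5,fy=5,interpolation=cv2.INTER_CUBIC)[:,:200+250]
cv2.imwrite("pics/b5.png",cv2.resize(np.hstack([a,b]),(800,343)))
hsv=cv2.cvtColor(t,cv2.COLOR_BGR2HSV)
dk=win((hsv[:,:,2]<70).astype(np.uint8)*255,316,334,150,168);m=cv2.moments(dk,True);print("knob",plane("top",[m["m10"]/m["m00"],m["m01"]/m["m00"]],118))
E
```

```text
time_s: 20.3
tool_pos: [587.7, -122.5, 24.3]
ee_rot: [[0.003, -0.994, 0.109], [0.002, 0.109, 0.994], [-1.0, -0.003, 0.003]]
ft_force: [0.2, -0.5, 0.2]
grip_width: 0.718
time_s: 21.13
tool_pos: [497.2, -112.0, 202.0]
ee_rot: [[-0.003, -0.994, 0.11], [0.004, 0.11, 0.994], [-1.0, 0.003, 0.003]]
ft_force: [-0.1, -0.4, 0.7]
grip_width: 0.72
t 21.13 tcp [ 497.2 -112.   202. ] a [-0.003  0.004 -1.   ] jaw [0.11  0.994 0.003] q [-0.36  0.2   1.69  0.    1.26 -1.82] F [-0.1 -0.4  0.7] g 0.72
knob [[664.14763462 -11.42759068 118.        ]]
```

View pics/b5.png

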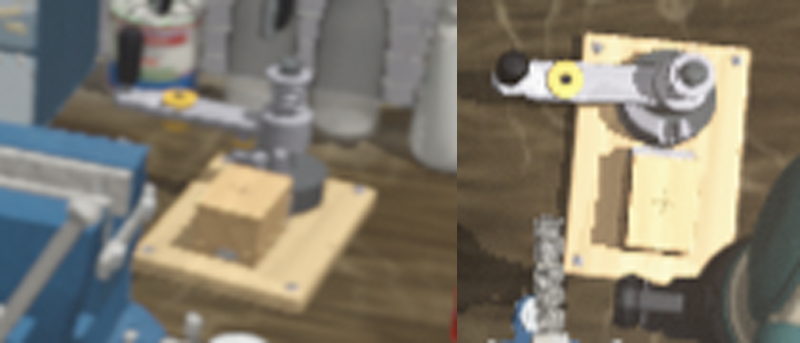

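The block sits on the rib with its end at the stop, cross up; the arm still points aside with the knob at (664,-11). Now I turn the jaws to straddle the knob, tangent to the swing.

```bash
python3 -m inch '{"dp":[[0,0,0],[0,0,0],[0,0,0],[0,0,0],[0,0,0],[0,0,0],[0,0,0],[0,0,0],[0,0,0],[0,0,0]],"turn":[[1,0,0],[1,0,0],[1,0,0],[1,0,0],[1,0,0],[1,0,0],[1,0,0],[1,0,0],[1,0,0],[1,0,0]]}' 47 >/dev/null
python3 -m inch '{"dp":[[0,0,0],[0,0,0],[0,0,0],[0,0,0],[0,0,0],[0,0,0],[0,0,0],[0,0,0],[0,0,0],[0,0,0]],"turn":[[1,0,0],[1,0,0],[1,0,0],[1,0,0],[1,0,0],[1,0,0],[1,0,0],[1,0,0],[1,0,0],[1,0,0]]}' >/dev/null
python3 - <<'E'
from n import *
go([664,-12.5,200],rot([0,0,-1],[1,0,0]))
E
```

```text
t 22.9 tcp [ 504.8 -114.   201.1] a [ 0.003  0.002 -1.   ] jaw [0.998 0.062 0.003] q [-0.36  0.21  1.68  0.    1.26 -0.42] F [ 0.4 -0.4 -0.4] g 0.472
 dp total [0.06 3.05 5.51]
 turn total [ 0.88  0.04 -0.03]
 dp in final axes [0.04 3.38 5.31]
```

```bash
python3 -m inch '{"dp":[[0,0,0],[0,0.5,0.8],[0,0.5,0.8],[0,0.5,0.8],[0,0.5,0.8],[0,0.5,0.8],[0,0.5,0.8],[0,0.4,0.5],[0,0,0],[0,0,0]],"turn":[[0.88,0,0],[0,0,0],[0,0,0],[0,0,0],[0,0,0],[0,0,0],[0,0,0],[0,0,0],[0,0,0],[0,0,0]]}' 47 >/dev/null
python3 - <<'E'
from n import *
go([664,-12.5,102],rot([0,0,-1],[1,0,0]))
E
```

```text
t 23.73 tcp [663.3 -10.4 200.6] a [ 0.001  0.002 -1.   ] jaw [1.    0.005 0.001] q [-0.12  0.42  1.35  0.    1.36 -0.13] F [ 0.4 -1.4 -0.1] g 0.472
 dp total [ 3.29 -0.08  0.02]
 turn total [ 0.07  0.02 -0.03]
 dp in final axes [ 3.29 -0.07  0.02]
```

```bash
python3 -m inch '{"dp":[[0.6,-0.1,0],[0.7,0,0],[0.6,0,0],[0.5,0,0],[0.4,0,0],[0.3,0,0],[0.1,0,0],[0,0,0]],"turn":[[0,0,0],[0,0,0],[0,0,0],[0,0,0],[0,0,0],[0,0,0],[0,0,0],[0,0,0]]}'
```

```text
time_s: 24.4
tool_pos: [661.3, -14.2, 104.8]
ee_rot: [[-0.0, -0.003, 1.0], [0.003, 1.0, 0.003], [-1.0, 0.003, -0.0]]
ft_force: [0.3, 0.1, 0.7]
grip_width: 0.471
```

Now straddling with no contact. I sweep the first part.

```bash
python3 -m inch '{"dp":[[0,0,-0.27],[0,-0.01,-0.27],[0,-0.01,-0.27],[0,-0.01,-0.27],[0,-0.01,-0.27],[0,0,0]],"turn":[[-1,0,0],[-1,0,0],[-1,0,0],[-1,0,0],[-1,0,0],[0,0,0]]}'
cat > k.py <<'E'
from n import *
o=robot.get_obs();v=(o["tool_pos"]-[664.0,-131.4,0])[:2];go(None)
zj=o["ee_rot"][:2,2]
print("radius",np.linalg.norm(v).round(1),"tool swing",(np.arctan2(v[1],v[0])%6.2832-np.radians(83.7)).round(3),"jaw swing",(np.arctan2(zj[1],zj[0])+np.radians(6.3)).round(3))
E
python3 k.py
```

```text
time_s: 24.9
tool_pos: [622.1, -21.0, 106.7]
ee_rot: [[0.003, -0.346, 0.938], [0.002, 0.938, 0.346], [-1.0, 0.001, 0.004]]
ft_force: [-0.4, 0.0, -0.1]
grip_width: 0.472
t 24.9 tcp [622.1 -21.  106.7] a [ 0.003  0.002 -1.   ] jaw [0.938 0.346 0.004] q [-0.15  0.43  1.59  0.    1.12 -0.5 ] F [-0.4  0.  -0.1] g 0.472
radius 118.1 tool swing 0.473 jaw swing 0.463
```

```bash
python3 -m inch '{"dp":[[0,-0.01,-0.27],[0,-0.01,-0.27],[0,-0.01,-0.27],[0,-0.01,-0.27],[0,-0.01,-0.27],[0,-0.01,-0.27]],"turn":[[-1,0,0],[-1,0,0],[-1,0,0],[-1,0,0],[-1,0,0],[-1,0,0]]}'
python3 k.py; python3 - <<'E'
from n import *
cv2.imwrite("pics/s6.png",cv2.resize(robot.camera("side")[160:270,290:430],None,fx=5,fy=5,interpolation=cv2.INTER_CUBIC))
E
```

```text
time_s: 25.4
tool_pos: [586.7, -43.8, 107.8]
ee_rot: [[0.014, -0.697, 0.717], [0.008, 0.718, 0.697], [-1.0, -0.004, 0.016]]
ft_force: [10.5, 11.7, 0.3]
grip_width: 0.475
t 25.4 tcp [586.7 -43.8 107.8] a [ 0.014  0.008 -1.   ] jaw [0.717 0.697 0.016] q [-0.2   0.38  1.67  0.01  1.08 -0.98] F [10.5 11.7  0.3] g 0.475
radius 116.8 tool swing 0.833 jaw swing 0.881
```

View pics/s6.png

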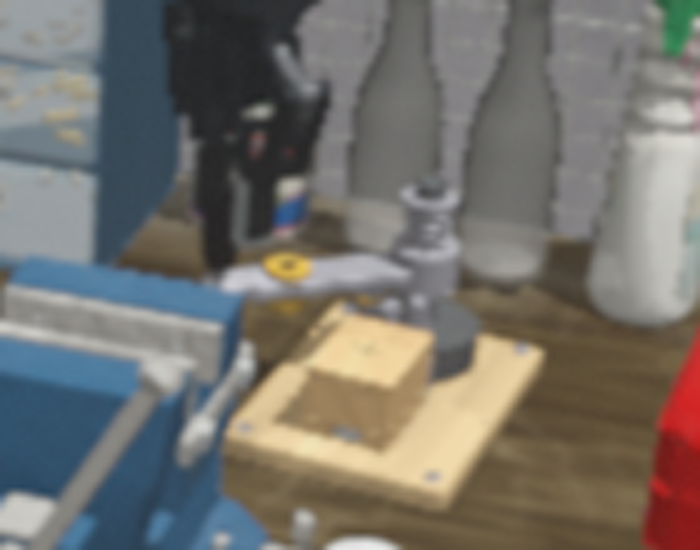

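The arm follows, climbing the cam, with the knob between the fingers at (240,190) and the block undisturbed. I continue.

```bash
python3 -m inch '{"dp":[[0,-0.01,-0.27],[0,-0.01,-0.27],[0,-0.01,-0.27],[0,-0.01,-0.27],[0,-0.01,-0.27],[0,-0.01,-0.27],[0,-0.01,-0.27]],"turn":[[-0.8,0,0],[-0.8,0,0],[-0.8,0,0],[-1,0,0],[-1,0,0],[-1,0,0],[-1,0,0]]}'
python3 k.py
```

```text
time_s: 26.03
tool_pos: [557.2, -85.4, 109.8]
ee_rot: [[0.017, -0.937, 0.349], [0.018, 0.349, 0.937], [-1.0, -0.01, 0.023]]
ft_force: [7.6, 25.7, 18.3]
grip_width: 0.471
t 26.03 tcp [557.2 -85.4 109.8] a [ 0.017  0.018 -1.   ] jaw [0.349 0.937 0.023] q [-0.29  0.35  1.72  0.03  1.06 -1.52] F [ 7.6 25.7 18.3] g 0.471
radius 116.3 tool swing 1.274 jaw swing 1.324
```

```bash
python3 -m inch '{"dp":[[-0.2,0,0],[-0.1,0,0],[0,0,0]],"turn":[[0,0,0],[0,0,0],[0,0,0]]}'
python3 k.py
```

```text
time_s: 26.28
tool_pos: [551.8, -93.2, 115.7]
ee_rot: [[0.005, -0.938, 0.346], [0.002, 0.346, 0.938], [-1.0, -0.003, 0.004]]
ft_force: [0.1, -1.0, -0.8]
grip_width: 0.471
t 26.28 tcp [551.8 -93.2 115.7] a [ 0.005  0.002 -1.   ] jaw [0.346 0.938 0.004] q [-0.29  0.34  1.72  0.    1.08 -1.51] F [ 0.1 -1.  -0.8] g 0.471
radius 118.5 tool swing 1.352 jaw swing 1.327
```

```bash
python3 -m inch '{"dp":[[0,-0.02,-0.24],[0,-0.02,-0.24],[0,-0.02,-0.24],[0,0,-0.2],[0,0,-0.1],[0,0,0],[0,0,0]],"turn":[[-0.9,0,0],[-0.9,0,0],[-0.9,0,0],[-0.7,0,0],[0,0,0],[0,0,0],[0,0,0]]}'
python3 k.py;python3 - <<'E'
from n import *
cv2.imwrite("pics/s7.png",cv2.resize(robot.camera("side")[160:270,290:430],None,fx=5,fy=5,interpolation=cv2.INTER_CUBIC))
E
```

```text
time_s: 26.87
tool_pos: [544.6, -123.8, 114.1]
ee_rot: [[0.001, -0.993, 0.117], [0.002, 0.117, 0.993], [-1.0, -0.001, 0.003]]
ft_force: [-0.2, 0.3, 2.3]
grip_width: 0.468
t 26.87 tcp [ 544.6 -123.8  114.1] a [ 0.001  0.002 -1.   ] jaw [0.117 0.993 0.003] q [-0.35  0.34  1.72  0.    1.08 -1.81] F [-0.2  0.3  2.3] g 0.468
radius 119.6 tool swing 1.617 jaw swing 1.564
```

View pics/s7.png

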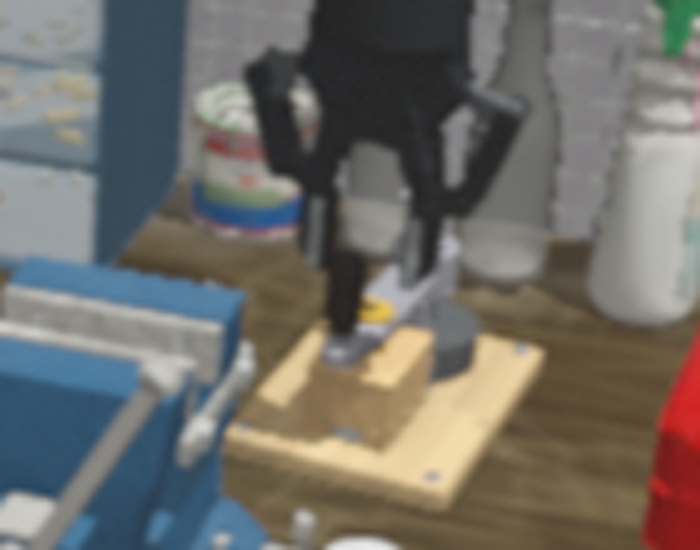

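The knob at (345,295) is against the trailing finger. To be sure the arm has reached the wall of the notch, I lower a little and nudge until force builds.

```bash
python3 -m inch '{"dp":[[0.2,0,0],[0.1,0,0],[0,0,-0.1],[0,0,0]],"turn":[[0,0,0],[0,0,0],[0,0,0],[0,0,0]]}';python3 k.py
python3 -m inch '{"dp":[[0,0,-0.08],[0,0,0]],"turn":[[0,0,0],[0,0,0]]}';python3 k.py
```

```text
time_s: 27.25
tool_pos: [543.9, -125.9, 104.1]
ee_rot: [[0.0, -0.993, 0.115], [0.004, 0.115, 0.993], [-1.0, 0.0, 0.004]]
ft_force: [1.2, 3.4, -2.7]
grip_width: 0.468
t 27.25 tcp [ 543.9 -125.9  104.1] a [ 0.     0.004 -1.   ] jaw [0.115 0.993 0.004] q [-0.35  0.35  1.73  0.    1.06 -1.81] F [ 1.2  3.4 -2.7] g 0.468
radius 120.2 tool swing 1.635 jaw swing 1.565
time_s: 27.42
tool_pos: [543.4, -128.7, 104.3]
ee_rot: [[-0.0, -0.993, 0.115], [0.004, 0.115, 0.993], [-1.0, 0.001, 0.004]]
ft_force: [0.3, 3.1, -3.0]
grip_width: 0.472
t 27.42 tcp [ 543.4 -128.7  104.3] a [-0.     0.004 -1.   ] jaw [0.115 0.993 0.004] q [-0.36  0.35  1.73  0.    1.06 -1.82] F [ 0.3  3.1 -3. ] g 0.472
radius 120.6 tool swing 1.658 jaw swing 1.565
```

```bash
python3 -m inch '{"dp":[[0,0,-0.06],[0,0,0]],"turn":[[0,0,0],[0,0,0]]}'|grep -E "pos|force"
python3 -m inch '{"dp":[[0,0,-0.06],[0,0,0],[0,0,0]],"turn":[[0,0,0],[0,0,0],[0,0,0]]}'|grep -E "pos|force"
```

```text
tool_pos: [543.1, -130.5, 104.5]
ft_force: [0.1, 4.4, -3.5]
tool_pos: [542.9, -131.7, 104.5]
ft_force: [2.1, 5.2, -3.5]
```

```bash
python3 -m inch '{"dp":[[0,0,-0.08],[0,0,0],[0,0,0]],"turn":[[0,0,0],[0,0,0],[0,0,0]]}'|grep -E "pos|force"
python3 -m inch '{"dp":[[0,0,0.2],[0,0,0.15],[0,0,0],[-0.4,0,0],[-0.8,0,0],[-1,0,0],[-1,0,0],[-0.8,0,0],[0,0,0]],"turn":[[0,0,0],[0,0,0],[0,0,0],[0,0,0],[0,0,0],[0,0,0],[0,0,0],[0,0,0],[0,0,0]]}'|grep -E "time|pos|force"
python3 -m inch '{"dp":[[0,1,0],[0,1,0],[0,1,0],[0,1,0],[0,0.5,0],[0,0,0],[0,0,0]],"turn":[[0,0,0],[0,0,0],[0,0,0],[0,0,0],[0,0,0],[0,0,0],[0,0,0]]}'|grep -E "time|pos|force"
python3 - <<'E'
from n import *
s=robot.camera("side");t=robot.camera("top");cv2.imwrite("pics/t8.png",t);cv2.imwrite("pics/s8.png",s)
a=cv2.resize(s[180:270,300:420],None,fx=5,fy=5,interpolation=cv2.INTER_CUBIC);b=cv2.resize(t[140:230,310:400],None,fx=5,fy=5,interpolation=cv2.INTER_CUBIC)
cv2.imwrite("pics/b8.png",cv2.resize(np.hstack([a,b]),(800,343)))
p=n-39*d
for k,sw in(("dropped",1.57),("up",1.5)):
    u=np.radians(83.7)+sw;K=np.array([664+117*np.cos(u),-131.4+117*np.sin(u),125 if k=="dropped" else 134]);print(k,"knob top px side",pix("side",K).round(1),"top",pix("top",K).round(1))
E
```

```text
tool_pos: [542.5, -133.2, 104.4]
ft_force: [-0.0, 7.8, -4.2]
time_s: 28.83
tool_pos: [547.7, -126.8, 231.3]
ft_force: [0.2, 0.2, -0.0]
time_s: 29.42
tool_pos: [410.2, -109.8, 225.1]
ft_force: [0.0, -0.7, 0.1]
dropped knob top px side [[361.7 209.5]] top [[368.6 205.5]]
up knob top px side [[358.8 205.5]] top [[366.  204.7]]
```

View pics/b8.png

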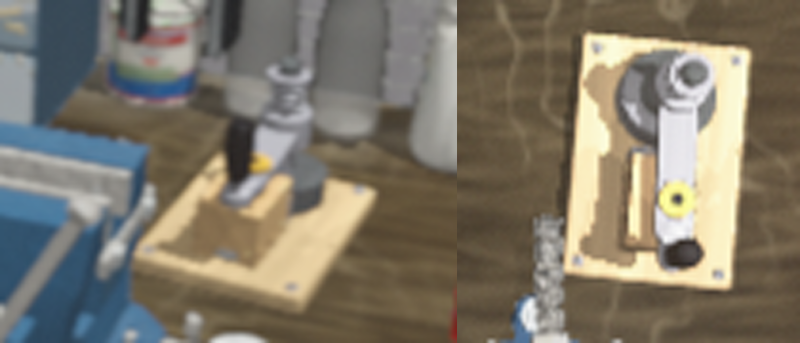

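The arm lies over the block with the knob at about (370,206) in the top view. I check its angle and height numerically before handing in.

```bash
python3 - <<'E'
from n import *
def kn(f,w,th=60):
    v=cv2.cvtColor(cv2.imread(f),cv2.COLOR_BGR2HSV)[:,:,2];m=win((v<th).astype(np.uint8)*255,*w)
    c=max(cv2.findContours(m,cv2.RETR_EXTERNAL,cv2.CHAIN_APPROX_NONE)[0],key=cv2.contourArea);M=cv2.moments(c);return np.array([M["m10"],M["m01"]])/M["m00"],cv2.boundingRect(c)
for f,g,w1,w2 in(("top0","side0",(316,334,150,168),(328,340,182,206)),("t8","s8",(360,380,198,212),(356,370,205,230))):
    a,ra=kn(f"pics/{f}.png",w1);b,rb=kn(f"pics/{g}.png",w2)
    c1,d1=ray("top",a);c2,d2=ray("side",b);s=np.linalg.lstsq(np.c_[d1[0],-d2[0]],c2-c1,rcond=None)[0]
    p=(c1+d1[0]*s[0]+c2+d2[0]*s[1])/2;v=p-[664,-131.4,0]
    print(f,a.round(1),ra,b.round(1),rb,"xyz",p.round(1),"gap",np.linalg.norm(c1+d1[0]*s[0]-c2-d2[0]*s[1]).round(1),"r",np.hypot(*v[:2]).round(1),"swing",(np.arctan2(v[1],v[0])%6.2832-np.radians(83.7)).round(3))
go(None)
E
```

```text
top0 [322.4 158.9] (321, 154, 7, 8) [333.3 194.4] (331, 188, 6, 14) xyz [668.6 -11.8  98. ] gap 1.5 r 119.7 swing 0.071
t8 [366.5 207. ] (365, 204, 6, 6) [362.2 218.6] (359, 212, 7, 16) xyz [ 546.5 -120.3  100.9] gap 3.7 r 118.0 swing 1.587
t 29.52 tcp [ 411.5 -110.   225. ] a [ 0.003  0.002 -1.   ] jaw [0.115 0.993 0.002] q [-0.43  0.05  1.8   0.    1.28 -1.88] F [-0.2  0.6  0.5] g 0.469
```

```bash
python3 -c "
from station import robot
print(robot.close_job())"
```

```text
the job is handed in; nothing more can be done
None
```

I finished the job and handed it in at about 29.5 s; the hand-in gives no verdict, so I don't know how it was scored.

- **Block:** I gripped it by its ends with the tool tilted and rolled it 90° onto the bench, cross up. Then I regripped it across its 46 mm width, lowered it over the rib and slid it in until the stop pushed back with about 5 N. That was at the expected position, and pictures taken before the swing show it seated there, cross up.
- **Arm:** I swung it round with its knob held loosely between the fingers, over the cam to the wall of the notch. Then I let go and backed away.

**Last checks:**
- **Swing:** the knob measured from both cameras gives about 1.59 rad, against at least 1.5 needed.
- **Height:** the knob is about 3 mm higher than when parked, and the view is only good to about 3 mm. That rules out the top of the cam (+10 mm) but does not clearly confirm the 4 mm limit. The knob's position in both views also fits a dropped arm better.
- **Bush on the block:** I could not measure its pressing force.
- **Robot:** it stood clear, with no force on the tool.

Nothing disagreed in the last checks, but a few things went less smoothly on the way:
- The force reached about 27 N sideways and 18 N upward near the top of the cam, and fell to zero once I raised the tool 6 mm.
- The fingertips brushed the bench at about 7 N during the regrip.
- One row was refused as out of range, and I retyped it.

No move went near the tape measure, pencil, black tape or spanner, but I did not measure their positions again at the end.

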